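# Mark a pedestal-plate screw hole on a stool seat with the transfer punch

## Task

The pedestal plate on the plywood stool seat is held by one screw and already squared up: mark the hole diagonally opposite that screw. Take the square-bodied steel punch from the tool stand, set its point through that hole onto the wood, hold it upright and press straight down with a steady push of about 15 N for a full second (never over 25 N), then draw it straight up out of the hole so that the plate does not swing, touching the seat and plate nowhere else. Finally stand the punch back in its socket, fully down, and leave the awl, staple lifter, jar, cutters and tape measure as they are.

Things in the scene. Friction and masses are not known exactly. Their poses are not given: they have to be found in the camera images.
- punch_mid (a point): middle of the grip of the marking (transfer) punch, a steel tool 137 mm tall, about 0.22 kg, standing upright, point down, in one of the stand's three sockets. Grip: square, 18 x 18 mm, 76 mm tall, centred here; this point's x and y axes are square to its flats, z runs up the punch. A round striking head stands 12 mm above the grip
- punch_tip (a point): tip of the punch, on its axis, 87 mm below punch_mid. A blunt cone 4 mm long with a 3 mm flat end, then a 9 mm round pilot up to 20 mm from the tip, an 11 mm shank from 24 mm, and a round collar 26 mm across, 4 mm thick, whose underside is 45 mm above the tip and rests on the stand
- seat_middle (a point): middle of the stool seat, at the level of the plate's underside. Round plywood disc, 330 mm across, 18 mm thick, lying flat on four rubber bench feet, which grip the table and give about half a millimetre under a firm push. The plate stands off the wood on four 16 mm rubber spacers under the middles of its edges, leaving a gap of 1 to 9 mm that differs each time
- mark_hole (a point): the hole to mark: middle of its mouth at the plate's top face; the wood lies 6 to 14 mm below, to be felt. Plain round through hole, 10.5 mm, 156 mm diagonally from the screw. Steel plate 150 x 150 x 5 mm with four such corner holes and a central tube socket 52 mm across (72 mm at its foot), 40 mm high; held by the one screw, it swings stiffly about it if pushed here sideways by some 3 N
- screw_head (a point): the pan-head screw, 19 mm across, 6 mm high, that holds the plate in the corner opposite the hole; the point lies under the head, at the plate's top face
- stand: wooden tool stand, 75 x 210 x 50 mm, fixed; origin at the centre of its underside, its y axis runs along the row of three round sockets, 13.5 mm across and 47 mm deep
- socket0 (a point): mouth of the first socket, at the stand's top face, 65 mm from the middle one on the stand's -y side
- socket1 (a point): mouth of the middle socket, at the stand's top face
- socket2 (a point): mouth of the third socket, on the stand's +y side
- awl: awl with a bulbous wooden handle up to 29 mm across, standing in another socket, top 125 mm above the table; bystander. Origin: on its axis, 45 mm below its collar
- lifter: staple lifter with a round black handle up to 25 mm across, standing in another socket, top 121 mm above the table; bystander. Origin: on its axis, 45 mm below its collar
- jar: glass jar of tacks, 66 mm across, 75 mm high; bystander
- cutters: side cutters with dull red handles, 150 mm long, lying flat; bystander
- tape_measure: black tape measure, 70 x 66 x 34 mm; bystander
Mind the look-alikes: they are no part of the job. What is shaped like the part that bears punch_mid but red or yellow is not meant.

How it is judged:
On the way, in this order (a step that is already met when the one before it is completed fails the run):
1. The punch stands upright in the hole, its tip on the wood, and is pressed with a steady 8 to 20 N for 0.8 s (horizontal distance between punch_tip and mark_hole below 0.003 m and z of punch_tip in the frame of mark_hole below -0.005 m and angle between punch's own z axis and vertical below 0.07 rad and contact force between punch and wood_c0 between 8 and 20 N), for 0.8 s.
2. The punch is drawn up clear of the plate above the hole (z of punch_tip in the frame of mark_hole above 0.003 m and horizontal distance between punch_tip and mark_hole below 0.006 m), for 0.02 s.
At the end, for the whole second after the job is handed in: The punch stands at rest and upright (within 4 degrees) in its socket of the stand, within 4 mm of the socket's axis and fully down (collar within 3 mm of the stand's top), let go; the hole in the plate is within 3 mm of where it was at the start ((horizontal distance between punch_tip and socket0 below 0.004 m or horizontal distance between punch_tip and socket1 below 0.004 m or horizontal distance between punch_tip and socket2 below 0.004 m) and z of punch_tip in the frame of socket1 below -0.042 m and angle between punch's own z axis and vertical below 0.07 rad and linear speed of punch below 0.02 m/s and distance of mark_hole from where it was at the start of the episode below 0.003 m); the robot touches nothing.
It fails at once if the punch bears on the seat or plate with more than 25 N (contact force between punch and seat above 25 N).
It fails at once if the punch touches the seat, plate or its socket tube with more than 2 N farther than 8 mm from the hole (contact force between punch and seat above 2 N and horizontal distance between punch_tip and mark_hole above 0.008 m).
It fails at once if the plate swings, so that its hole moves more than 3 mm (distance of mark_hole from where it was at the start of the episode above 0.003 m).
It fails at once if the arm or gripper leans on the seat or plate with more than 5 N (contact force between the arm and seat above 5 N).
It fails at once if the awl or staple lifter is shifted by more than 10 mm, or the jar, cutters or tape measure by more than 20 mm (distance of any of awl, lifter from where it was at the start of the episode above 0.01 m or distance of any of jar, cutters, tape_measure from where it was at the start of the episode above 0.02 m).
It also fails if it takes over 58 s, if anything falls off the work surface, if the arm or the gripper's body presses on something with over 40 N, if the wrist force passes 120 N, or if a joint passes its speed limit or range.

## Robot

A 6-joint arm with a two-finger parallel gripper is mounted at the origin on the work surface. World frame = base frame: x ahead of the robot, y to its left, z up, the work surface at z = 0. Lengths are in m, angles in rad, forces in N, time in s.
With the tool pointing down it reaches from about 0.35 to 0.85 m from the base axis. Payload 8.1 kg.
Tool frame: the origin (TCP) lies midway between the tips of the shut fingers; the grasp point (between the pads) lies 19 mm behind it; y points along the fingers, x is the direction in which the jaws open and shut, and the axes are right-handed (so a half turn about y gives the same grasp; the last joint's range is limited). The gripper opens to 85 mm and grips with 20 to 120 N. Pads are 22 mm wide; open, the fingers measure 114 mm over their backs; the gripper's body (76 mm by 85 mm) begins 54 mm behind the grasp point. The pads swing forward as they close: fully open they stand 13 mm farther back than shut.
Start: joints at [-1.208, 0.13, 1.488, -0, 1.523, -0.085], TCP at [0.26, -0.541, 0.231] pointing down, gripper open.
Joint ranges: [-2.96, 2.96], [-0.89, 2.26], [0.02, 2.5], [-1.34, 4.48], [0, 2.73], [-2.66, 2.66]. Speed limits (rad/s): [2.39, 2.39, 2.79, 3.14, 3.14, 3.14].

## Interface

Orientations are given as a rotation vector (axis times angle).
In Python, from rig import get_obs, viewer, workorder gives the robot as it stands.
- The arm moves only by the tool jog_arm, never from a script. Its argument "commands" is text: rows parted by semicolons, each of 7 numbers parted by spaces: the shift along the tool's x, y, z in mm, then the turn, a rotation vector about the tool's x, y, z in rad, then the closure, from 0 (fully open) to 1 (shut). In form: tx ty tz ax ay az jaw; .... A call has 1 to 20 rows; each row shifts and turns the commanded pose from where the row before left it, along the tool's axes as they then stand; what a row does not reach is not made up. A row lasts 1/8 s, in which the tool goes at most 62.5 mm and 10.7 degrees, less where a joint would pass 70% of its speed; a pose out of reach is approached as far as the arm can. A call is refused whole if a number of a shift passes 62.5 or a number of a turn 0.188, either way. A call with a gripper value outside its range is refused whole. The fingers move at their own pace and stop on an object; "force" is the grip in N (left out, the last holds). Time passes only in rows, so rows that do not move let the fingers close. It gives the time, the measured TCP pose, the force and the opening at its end, in the units of the state.
- get_obs(): the state, without advancing time (a new reading comes with each control period).
- viewer.read_camera(name): name is "scene" or "top" or "wrist"; returns the picture (400x640x3 uint8, blue, green, red); there is no depth.
- viewer.camera_info(name): a dict with "fx", "fy", "cx", "cy" (pixels), "camera_from_world" (4x4, takes a point from world to camera coordinates). Camera axes: x right, y down, z forward; pixel columns grow to the right and rows downward; lengths in m; the calibration is good to about 2 mm. A picture is of the moment at which its call begins: read the wrist's pose just before it. camera_info takes no time and is no camera call; for the wrist camera it gives the pose at the moment of the call.
- workorder.close_job(): hands the job in, once; it reports no verdict.
The state is a dict: "time": time; "joints": joint angles; "joint_vel": joint speeds; "joint_efforts": joint torques, N m; "ee_pos": TCP position; "tcp_rot": TCP orientation; "force": force on the tool from outside, world axes, zero at the start; "moment": the same for the moment, N m; "finger_gap": opening from 0.0 (shut) to 1.0 (fully open).
Only numpy, scipy, OpenCV 4.12 (cv2) and the standard library are available. Lean on these libraries where they do the work, as an engineer would, in place of code of your own. Each camera call takes 0.05 s, during which the arm holds its last target. There are 200 camera calls.

## Working session

There is one attempt and no reset: what is moved stays moved. The work goes in short steps, Python scripts to look and compute and a tool call to move; the robot and the scene stay as the last step left them, time stands still between calls to the robot, and variables do not carry over. Pictures are saved under pics/ and viewed, about 8 in all and at most 12, crops included, and the job is handed in when it is done.

Besides the shell and the picture viewer there is one more tool, called after "Call:" by a JSON object that holds its "method" and its "body". jog_arm: Moves the arm, as the interface text tells. Its arguments: {"type":"object","properties":{"commands":{"type":"string"},"force":{"type":"number"}},"required":["commands"]}

```bash
mkdir -p pics; cat > h.py <<'E'
import numpy as np, cv2
from rig import get_obs, viewer, workorder
def snap(n,f):
    im=viewer.read_camera(n); cv2.imwrite(f'pics/{f}.png',im); return im
def ray(n,u,v,info=None):
    i=info or viewer.camera_info(n); T=np.array(i['camera_from_world']); R=T[:3,:3]; c=-R.T@T[:3,3]
    d=R.T@np.array([(u-i['cx'])/i['fx'],(v-i['cy'])/i['fy'],1.]); return c,d
def onz(n,u,v,z,info=None):
    c,d=ray(n,u,v,info); return c+d*(z-c[2])/d[2]
def proj(n,p,info=None):
    i=info or viewer.camera_info(n); T=np.array(i['camera_from_world']); q=T[:3,:3]@np.array(p)+T[:3,3]
    return i['fx']*q[0]/q[2]+i['cx'], i['fy']*q[1]/q[2]+i['cy']
E
python3 - <<'E'
from h import *
a=snap('scene','s0');b=snap('top','t0')
print(get_obs())
for n in('scene','top'):
    i=viewer.camera_info(n);print(n,i['fx'],ray(n,320,200))
E
```

```text
{'time': 0.1, 'joints': array([-1.20839623e+00,  1.31119860e-01,  1.48916115e+00, -3.30337526e-05,
        1.52296679e+00, -8.53916000e-02]), 'joint_vel': array([-4.71864251e-05, -3.51108413e-03, -2.13771325e-03,  1.32511534e-03,
       -7.25477333e-04,  1.42280564e-03]), 'joint_efforts': array([ 8.65097809e-04, -5.70952606e+01, -5.01940048e+01, -2.12217851e-04,
        8.29656143e-03, -9.10482731e-05]), 'ee_pos': array([ 0.25962818, -0.54038505,  0.23033394]), 'tcp_rot': array([-1.38738937,  0.87432817, -0.87212954]), 'force': array([ 0.062708  ,  0.14378513, -0.4016707 ]), 'moment': array([ 0.03800421,  0.03092864, -0.02189013]), 'finger_gap': 1.003753973736254}
scene 513.327928624539 (array([ 1.10022545, -0.95803183,  0.87877683]), array([-0.40749535,  0.6976218 , -0.58930111]))
top 386.57462716553135 (array([3.75730268e-01, 5.18336168e-04, 1.13427610e+00]), array([ 0.1115083 , -0.00101714, -0.99396468]))
```

View pics/s0.png

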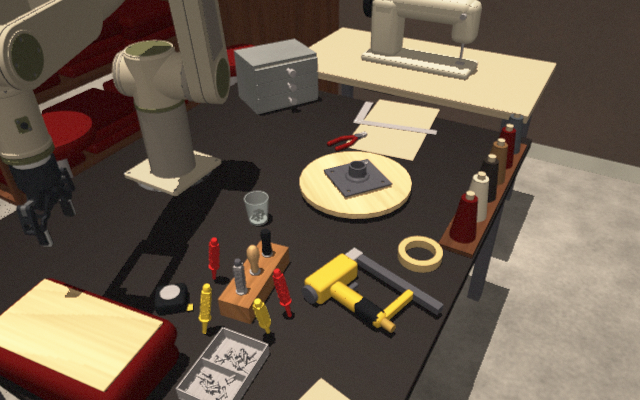

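View pics/t0.png

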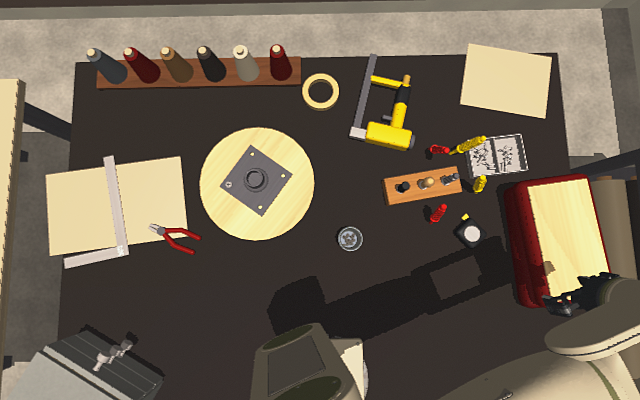

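```bash
python3 - <<'E'
from h import *
print(cv2.Rodrigues(get_obs()['tcp_rot'])[0].round(3))
E
```

```text
[[ 0.433 -0.001  0.901]
 [-0.901  0.002  0.433]
 [-0.002 -1.     0.   ]]
```

```bash
python3 - <<'E'
from h import *
a=cv2.imread('pics/t0.png');s=cv2.imread('pics/s0.png')
c1=cv2.resize(a[140:220,205:305],None,fx=4,fy=4,interpolation=3)
c2=cv2.resize(a[130:230,375:500],None,fx=3.2,fy=3.2,interpolation=3)
c3=cv2.resize(s[225:345,190:310],None,fx=2.66,fy=2.66,interpolation=3)[:280]
c4=cv2.resize(s[150:205,305:415],None,fx=3.6,fy=3.6,interpolation=3)
W=np.zeros((600,800,3),np.uint8)
for c,(y,x) in((c1,(0,0)),(c2,(0,400)),(c3,(320,400)),(c4,(320,0))): 
    c=c[:600-y,:800-x]; W[y:y+c.shape[0],x:x+c.shape[1]]=c
cv2.imwrite('pics/c0.png',W)
E
```

```text
(no output)
```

View pics/c0.png

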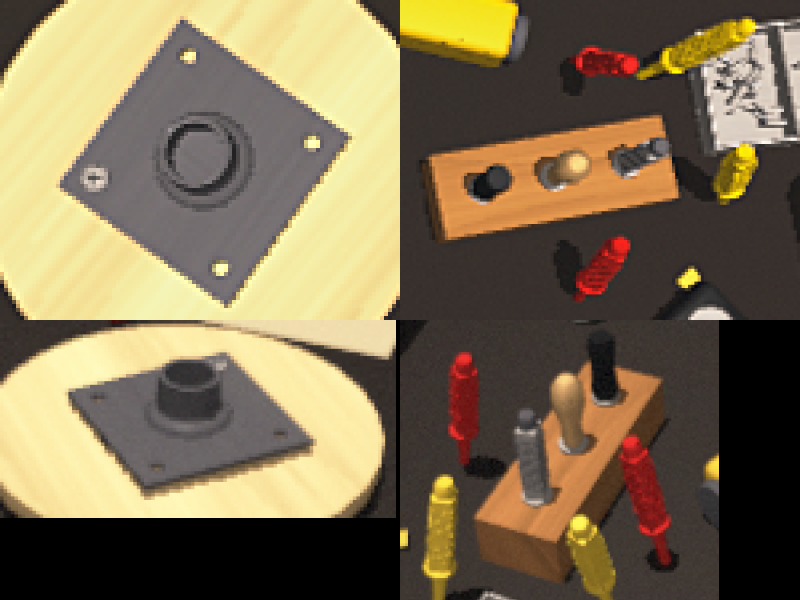

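```bash
cat >> h.py <<'E'
def tri(rs):
    A=np.zeros((3,3));b=np.zeros(3)
    for c,d in rs:
        d=d/np.linalg.norm(d);P=np.eye(3)-np.outer(d,d);A+=P;b+=P@c
    p=np.linalg.solve(A,b);return p,[np.linalg.norm((np.eye(3)-np.outer(d,d)/(d@d))@(p-c)) for c,d in rs]
E
python3 - <<'E'
from h import *
T=lambda u,v:ray('top',205+u/4,140+v/4)
S=lambda u,v:ray('scene',305+u/3.6,150+(v-320)/3.6)
for t,s in(((93,178),(220,366)),((312,144),(157,466)),((189,56),(280,433)),((221,268),(99,397))): print(tri([T(*t),S(*s)]))
T=lambda u,v:(375+(u-400)/3.2,130+v/3.2)
S=lambda u,v:(190+(u-400)/2.66,225+(v-320)/2.66)
tp={'head':((658,147),(526,417),.142),'awltop':((574,165),(568,380),.125),'liftop':((494,181),(603,337),.121),
 'red1':((618,250),(463,362),0),'red2':((625,65),(634,445),0),'yel2':((742,162),(580,525),0),'yel1':((745,28),(445,485),0)}
for k,(t,s,z) in tp.items(): print(k,tri([ray('top',*T(*t)),ray('scene',*S(*s))]), onz('top',*T(*t),z).round(4))
for k,u in dict(c0=(485,188),c1=(557,178),c2=(625,166)).items(): print(k,onz('top',*T(*u),.052))
for u in((427,155),(660,115),(680,198),(445,240)): print(onz('top',*T(*u),.05 if u[0]!=445 else 0.05))
for u in((578,298),(583,62),(642,75),(725,190)): print('foot',onz('top',*T(*u),.0))
i=viewer.camera_info('wrist');print(i['fx'],i['cx'],i['cy']);o=get_obs();R=cv2.Rodrigues(o['tcp_rot'])[0]
c,d=ray('wrist',320,200);print('cam in tool',R.T@(c-o['ee_pos']),R.T@d, 'camx',R.T@(ray('wrist',321,200)[1]-d)*i['fx'])
E
```

```text
(array([0.54978437, 0.26112432, 0.04586648]), [np.float64(0.0025461441456903267), np.float64(0.002546144145690195)])
(array([0.57079779, 0.10486432, 0.04569485]), [np.float64(0.002141770457479438), np.float64(0.0021417704574794422)])
(array([0.63657682, 0.19257992, 0.04644007]), [np.float64(0.0019800677162029098), np.float64(0.001980067716202716)])
(array([0.48327396, 0.16989004, 0.04579208]), [np.float64(0.002208234999976031), np.float64(0.0022082349999758976)])
head (array([ 0.54405761, -0.35628801,  0.13740326]), [np.float64(0.0006573033952437182), np.float64(0.0006573033952435322)]) [ 0.5428 -0.3551  0.142 ]
awltop (array([ 0.53411071, -0.29052954,  0.12135461]), [np.float64(0.0019716177208085775), np.float64(0.001971617720808762)]) [ 0.532  -0.2907  0.125 ]
liftop (array([ 0.52314213, -0.22458359,  0.11581018]), [np.float64(0.0022817775089440115), np.float64(0.002281777508944193)]) [ 0.5206 -0.2248  0.121 ]
red1 (array([ 0.45737729, -0.32250687,  0.13321092]), [np.float64(0.0036622677794757134), np.float64(0.003662267779475667)]) [ 0.4714 -0.3627  0.    ]
red2 (array([ 0.6222328
[... 381 characters left out ...]
7769797890154)]) [ 0.6787 -0.4956  0.    ]
c0 [ 0.52436769 -0.23189668  0.052     ]
c1 [ 0.53197919 -0.29605214  0.052     ]
c2 [ 0.54147365 -0.35692592  0.052     ]
[ 0.55530223 -0.18220746  0.05      ]
[ 0.58717485 -0.39174904  0.05      ]
[ 0.51214114 -0.4044603   0.05      ]
[ 0.47916129 -0.19486812  0.05      ]
foot [ 0.42809582 -0.32333103  0.        ]
foot [ 0.64902438 -0.34087737  0.        ]
foot [ 0.63541786 -0.39549899  0.        ]
foot [ 0.52503623 -0.46535883  0.        ]
285.97768077723475 320.8772636178897 197.64991208731317
cam in tool [ 1.04874365e-04 -1.43294175e-01  7.18584205e-02] [-0.00283049  0.95650536 -0.29183288] camx [ 9.99999972e-01 -2.21399585e-04  8.68246790e-05]
```

Candidates for the punch in the scene picture: steel at (239,277), in a stand socket; red at (214,257) and (282,293); yellow at (206,308) and (262,316). The steel one is the punch, and the crop confirms it. The awl (254,262) and the black lifter (266,243) fill the other sockets. In the top picture the screw is at (228,184), so the hole to mark is at (283,176), the diagonally opposite corner. Moving above the punch.

```bash
cat >> h.py <<'E'
def go(target,xdir):
    """tool-frame shift (mm) to target and yaw turn about tool y (rad) so that tool x -> heading xdir (deg); tilt error"""
    o=get_obs();R=cv2.Rodrigues(o['tcp_rot'])[0]
    y=np.array([0,0,-1.]);a=np.radians(xdir);x=np.array([np.cos(a),np.sin(a),0]);Rt=np.stack([x,y,np.cross(x,y)],1)
    d=np.array(target)-o['ee_pos']
    print('t',o['time'],'rotvec(tool)',cv2.Rodrigues(R.T@Rt)[0].ravel().round(4),'shift now-axes',(1e3*R.T@d).round(1),'shift after turn',(1e3*Rt.T@d).round(1),'F',o['force'].round(2))
E
python3 -c "
from h import *
go([.543,-.356,.20],7.7)"
```

```text
t 0.1 rotvec(tool) [-1.1000e-03 -1.2574e+00 -1.4000e-03] shift now-axes [-43.5  30.4 335.3] shift after turn [305.5  30.3 144.8] F [ 0.06  0.14 -0.4 ]
```

Call:
{"method": "jog_arm", "body": {"commands": "0 0 0 0 -0.18 0 0.4; 0 0 0 0 -0.18 0 0.4; 0 0 0 0 -0.18 0 0.4; 0 0 0 0 -0.18 0 0.4; 0 0 0 0 -0.18 0 0.4; 0 0 0 0 -0.18 0 0.4; 0 0 0 0 -0.177 0 0.4; 51 0 24 0 0 0 0.4; 51 0 24 0 0 0 0.4; 51 0 24 0 0 0 0.4; 51 0 24 0 0 0 0.4; 51 15 24 0 0 0 0.4; 50 15 24 0 0 0 0.4; 0 0 0 0 0 0 0.4; 0 0 0 0 0 0 0.4", "force": 90}}

```text
time: 1.98
ee_pos: [0.5426, -0.3571, 0.2007]
tcp_rot: [-1.568, -0.105, 0.107]
force: [-0.6, -0.6, -0.2]
finger_gap: 0.603
```

```bash
python3 -c "
from h import *
go([.543,-.356,.20],7.7); print(get_obs()['finger_gap'],proj('wrist',[.543,-.356,.142]))
snap('wrist','w0')"
```

```text
t 1.975 rotvec(tool) [-0.0006  0.0005 -0.0012] shift now-axes [0.6 0.7 1.1] shift after turn [0.6 0.7 1.1] F [-0.6  -0.62 -0.21]
0.6034120874085909 (np.float64(322.16411082268326), np.float64(211.8794331980949))
```

View pics/w0.png

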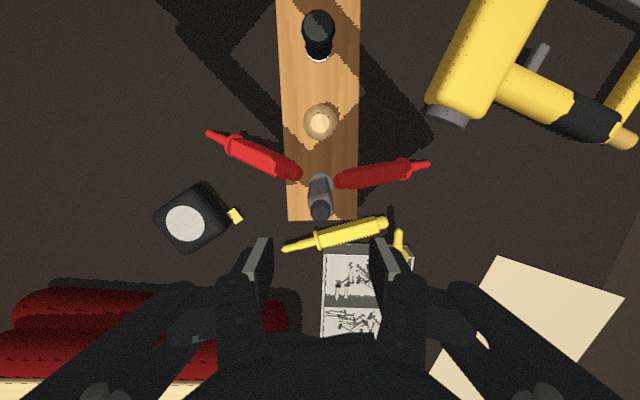

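```bash
python3 - <<'E'
from h import *
T=lambda u,v:ray('top',375+(u-400)/3.2,130+v/3.2)
S=lambda u,v:ray('scene',190+(u-400)/2.66,225+(v-320)/2.66)
W=lambda u,v:ray('wrist',u,v)
for k,t,s,w in(('r1head',(618,250),(463,362),(299,174)),('r1tip',(578,298),(463,465),(207,132)),('r2head',(625,65),(634,445),(338,182)),('r2tip',(580,60),(660,562),(430,164)),
 ('yel_a head?',(752,28),(580,525),(388,222)),('yel_a tip',(640,75),(600,598),(283,250)),('yel_b',(745,150),(445,485),(398,232)),('punchhead',(658,147),(526,417),(320,211))):
    print(k,tri([T(*t),W(*w)]),'TS',tri([T(*t),S(*s)])[0],'SW',tri([S(*s),W(*w)]))
E
```

```text
r1head (array([ 0.49675243, -0.41763259, -0.20721928]), [np.float64(0.01360788454896295), np.float64(0.01360788454896298)]) TS [ 0.45737729 -0.32250687  0.13321092] SW (array([ 0.50443607, -0.34077103,  0.16541642]), [np.float64(0.024102224837654077), np.float64(0.024102224837654035)])
r1tip (array([ 0.42375389, -0.31478615,  0.04963342]), [np.float64(0.00580935044416418), np.float64(0.005809350444164098)]) TS [ 0.42891925 -0.32290465 -0.00086935] SW (array([ 0.41277478, -0.32104005, -0.00489146]), [np.float64(0.01244182340068019), np.float64(0.012441823400680199)])
r2head (array([ 0.53603196, -0.25506632,  0.41755456]), [np.float64(0.017928934447040055), np.float64(0.017928934447039975)]) TS [ 0.62223282 -0.33383502  0.12393926] SW (array([ 0.58284696, -0.32382611,  0.09671942]), [np.float64(0.033508913197908184), np.float64(0.03350891319790827)])
r2tip (array([ 0.63264186, -0.31469356,  0.08821428]), [np.float64(0.003906808983492956), np.float64(0.003906808983492923)]) TS [ 0.65001014 -0.33600193  0.00607391] SW (array([ 0.65942488, -0.3328458 ,  0.01324566]), [np.float64(0.0092283
[... 517 characters left out ...]
SW (array([ 0.57029802, -0.41845063,  0.02840689]), [np.float64(0.06788358355235605), np.float64(0.06788358355235603)])
yel_b (array([ 0.46465261, -0.2241084 ,  0.56025428]), [np.float64(0.02058785752612367), np.float64(0.020587857526123677)]) TS [ 0.5361359  -0.43596951  0.12880957] SW (array([ 0.57055259, -0.40656115,  0.1325289 ]), [np.float64(0.05143458681033667), np.float64(0.05143458681033668)])
punchhead (array([ 0.54059744, -0.35128442,  0.15476681]), [np.float64(0.0007509117898565409), np.float64(0.0007509117898566388)]) TS [ 0.54405761 -0.35628801  0.13740326] SW (array([ 0.54285833, -0.35684564,  0.13749408]), [np.float64(0.0019569584077529347), np.float64(0.0019569584077529243)])
```

```bash
python3 - <<'E'
from h import *
a=snap('top','t1');s=snap('scene','s1')
print(proj('wrist',[.457,-.3225,.133]),proj('wrist',[.429,-.323,0]))
c2=cv2.resize(a[120:240,370:520],None,fx=2.66,fy=2.66,interpolation=3)
c3=cv2.resize(s[225:345,170:310],None,fx=2.85,fy=2.85,interpolation=3)
W=np.zeros((360,800,3),np.uint8)
W[:c2.shape[0],:c2.shape[1]]=c2;W[:c3.shape[0],401:401+c3.shape[1]]=c3[:,:399]
cv2.imwrite('pics/c1.png',W)
E
```

```text
(np.float64(213.10964740853217), np.float64(148.36760796391735)) (np.float64(229.91335098793454), np.float64(132.10860613354276))
```

View pics/c1.png

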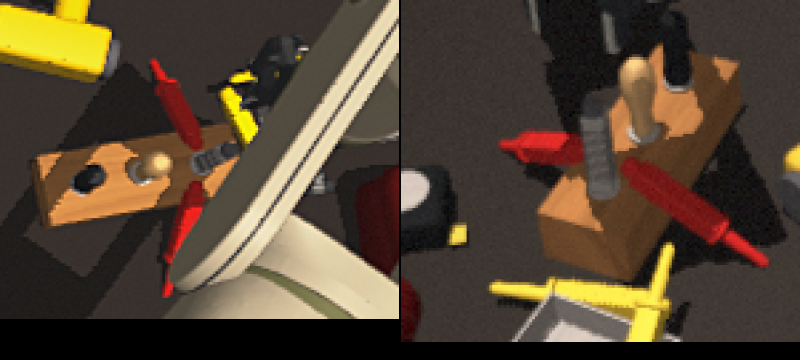

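```bash
python3 - <<'E'
from h import *
T=lambda u,v:ray('top',370+u/2.66,120+v/2.66)
S=lambda u,v:ray('scene',170+(u-401)/2.85,225+v/2.85)
W=lambda u,v:ray('wrist',u,v)
for k,t,s,w in(('r1head',(197,182),None,(299,174)),('r1tip',(167,293),(502,146),(207,132)),('r2head',(193,143),(625,165),(338,182)),('r2tip',(155,63),(765,263),(430,164)),
 ('yel_a',None,(495,287),(283,250)),('yel_a2',None,(668,297),(386,222)),('yel_b',None,(670,247),(398,232))):
    print(k,tri([r for r in (T(*t) if t else 0,S(*s) if s else 0,W(*w)) if r]))
E
```

```text
r1head (array([ 0.51929563, -0.34514943,  0.07555861]), [np.float64(0.0006886431231046168), np.float64(0.0006886431231045729)])
r1tip (array([ 0.40653581, -0.32642134,  0.00405023]), [np.float64(0.0011640454659073273), np.float64(0.0019767589080936575), np.float64(0.0026500540045902394)])
r2head (array([ 0.55944749, -0.34649166,  0.07282903]), [np.float64(0.003243037624945176), np.float64(0.00014059013614455617), np.float64(0.00335617771817298)])
r2tip (array([ 0.66882561, -0.32800123,  0.00426725]), [np.float64(0.003203606597493151), np.float64(0.0023093331117829473), np.float64(0.0012317388446176493)])
yel_a (array([ 0.50959014, -0.45630891,  0.01756975]), [np.float64(0.00316165201441807), np.float64(0.0031616520144182054)])
yel_a2 (array([ 0.63015498, -0.40181744,  0.01862396]), [np.float64(0.0026317960815542695), np.float64(0.0026317960815542734)])
yel_b (array([ 0.63095836, -0.39425588,  0.0661963 ]), [np.float64(0.0026580201315961364), np.float64(0.0026580201315960796)])
```

```bash
python3 - <<'E'
from h import *
a=cv2.imread('pics/w0.png')
cv2.imwrite('pics/c2.png',cv2.resize(a[150:235,270:370],None,fx=6,fy=6,interpolation=3))
E
```

```text
(no output)
```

View pics/c2.png

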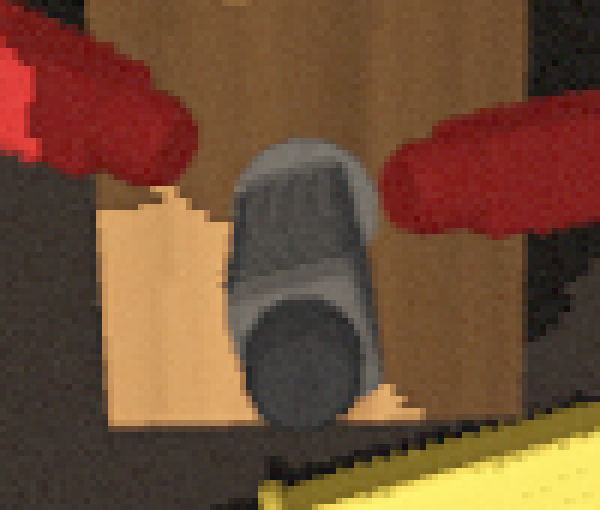

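```bash
python3 - <<'E'
from h import *
p=onz('wrist',320.5,210.3,.142);print(p)
c=onz('wrist',270+308/6,150+210/6,.054);print('collar',c)
go([*p[:2],.096],21.5)
E
```

```text
[ 0.5412688  -0.35674205  0.142     ]
collar [ 0.54239011 -0.35903863  0.054     ]
t 2.125 rotvec(tool) [ 8.000e-04 -2.429e-01  2.000e-04] shift now-axes [ -0.6 105.8   2. ] shift after turn [-1.000e-01  1.058e+02  2.000e+00] F [-0.43  0.96  0.23]
```

Call:
{"method": "jog_arm", "body": {"commands": "0 0 0 0 -0.122 0 0.4; 0 0 0 0 -0.121 0 0.4; 0.5 20 1 0 0 0 0.4; 0 25 0 0 0 0 0.4; 0 25 0 0 0 0 0.4; 0 20 0 0 0 0 0.4; 0 14 0 0 0 0 0.4; 0 0 0 0 0 0 0.4; 0 0 0 0 0 0 0.9; 0 0 0 0 0 0 1; 0 0 0 0 0 0 1; 0 0 0 0 0 0 1; 0 0 0 0 0 0 1; 0 0 0 0 0 0 1", "force": 100}}

```text
time: 3.88
ee_pos: [0.5438, -0.3569, 0.0989]
tcp_rot: [-1.552, -0.297, 0.294]
force: [0.9, -0.6, 6.1]
finger_gap: 0.193
```

```bash
python3 - <<'E'
from h import *
go([.5415,-.357,.096],21.5)
snap('wrist','w1')
E
```

```text
t 3.875 rotvec(tool) [0.0022 0.0017 0.0014] shift now-axes [-2.2  2.8  0.7] shift after turn [-2.2  2.9  0.7] F [ 0.86 -0.55  6.13]
```

View pics/w1.png

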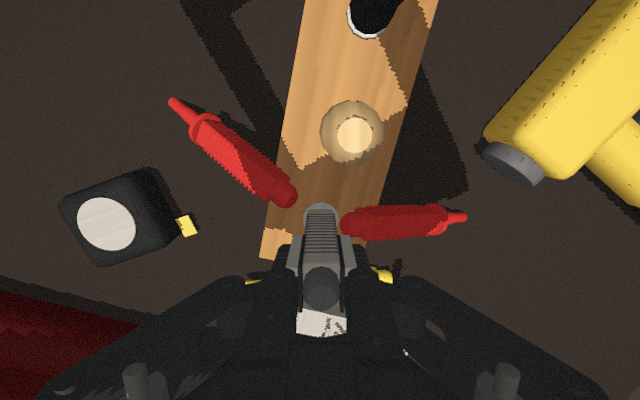

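Punch gripped; reds lean beside it on the stand and are clear. Lifting straight up.

Call:
{"method": "jog_arm", "body": {"commands": "0 -5 0 0 0 0 1; 0 -10 0 0 0 0 1; 0 -15 0 0 0 0 1; 0 -20 0 0 0 0 1; 0 -25 0 0 0 0 1; 0 -30 0 0 0 0 1; 0 -30 0 0 0 0 1; 0 -18 0 0 0 0 1; 0 0 0 0 0 0 1; 0 0 0 0 0 0 1"}}

```text
time: 5.18
ee_pos: [0.5425, -0.3559, 0.2489]
tcp_rot: [-1.549, -0.295, 0.297]
force: [0.3, 0.2, -1.3]
finger_gap: 0.194
```

Call:
{"method": "jog_arm", "body": {"commands": "5 10 0 0 0 0 1; 10 0 22 0 0 0 1; 16 0 35 0 0 0 1; 20 0 44 0 0 0 1; 20 0 44 0 0 0 1; 20 0 44 0 0 0 1; 20 0 44 0 0 0 1; 20 0 44 0 0 0 1; 20 0 44 0 0 0 1; 20 0 44 0 0 0 1; 14 0 33 0 0 0 1; 8 0 20 0 0 0 1; 0 0 0 0 0 0 1; 0 0 0 0 0 0 1"}}

```text
time: 6.92
ee_pos: [0.5683, 0.1028, 0.24]
tcp_rot: [-1.551, -0.295, 0.296]
force: [-0.2, -1.0, -2.5]
finger_gap: 0.195
```

```bash
python3 - <<'E'
from h import *
go([.5708,.1049,.20],21.5);print(get_obs()['finger_gap'])
E
```

```text
t 6.925 rotvec(tool) [ 0.0004  0.0015 -0.0007] shift now-axes [ 3.1 40.   1.1] shift after turn [ 3.1 40.   1.1] F [-0.15 -0.99 -2.51]
0.19458715738033455
```

Call:
{"method": "jog_arm", "body": {"commands": "1 15 0.5 0 0 0 1; 1 25 0.5 0 0 0 1; 1 18 0 0 0 0 1; 0 7 0 0 0 0 1; 0 0 0 0 0 0 1; 0 0 0 0 0 0 1"}}

```text
time: 7.68
ee_pos: [0.5716, 0.1055, 0.1764]
tcp_rot: [-1.551, -0.297, 0.294]
force: [0.4, -0.1, -1.2]
finger_gap: 0.195
```

```bash
python3 - <<'E'
from h import *
go([.5708,.1049,.175],21.5);o=get_obs();p=o['ee_pos']
print('hole px',proj('wrist',[.5708,.1049,.0457]),'tip px',proj('wrist',p-[0,0,.094]))
im=snap('wrist','w2');im=cv2.imread('pics/w2.png')
cv2.imwrite('pics/c3.png',cv2.resize(im[140:340,220:420],None,fx=3,fy=3,interpolation=3))
E
```

```text
t 7.675 rotvec(tool) [0.0004 0.0017 0.0016] shift now-axes [-0.9  1.4 -0.2] shift after turn [-0.9  1.4 -0.2] F [ 0.38 -0.07 -1.19]
hole px (np.float64(320.13074725244593), np.float64(188.9928273674325)) tip px (np.float64(321.1431218150226), np.float64(199.53485977642845))
```

View pics/c3.png

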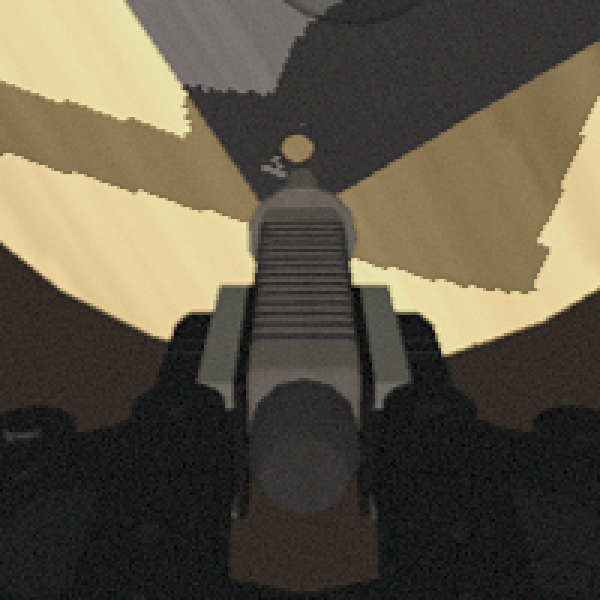

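Hole at crop (298,148), tip at (303,170), both close to prediction. Small correction, then descend for a closer look.

Call:
{"method": "jog_arm", "body": {"commands": "-0.9 5 -0.6 0 0 0 1; -0.9 9 -0.5 0 0 0 1; 0 4 0 0 0 0 1; 0 0 0 0 0 0 1; 0 0 0 0 0 0 1; 0 0 0 0 0 0 1"}}

```text
time: 8.48
ee_pos: [0.5699, 0.1038, 0.1576]
tcp_rot: [-1.551, -0.296, 0.295]
force: [-0.2, 0.1, -1.5]
finger_gap: 0.189
```

```bash
python3 - <<'E'
from h import *
go([.5708,.1049,.175],21.5);o=get_obs();p=o['ee_pos']
print('hole px',proj('wrist',[.5708,.1049,.0457]),'tip px',proj('wrist',p-[0,0,.094]))
ims=[snap('wrist',f'w3{i}').astype(float) for i in range(4)];im=np.mean(ims,0).astype(np.uint8)
s=snap('scene','s3')
u,v=proj('scene',[.5708,.1049,.0457]);u,v=int(u),int(v)
A=cv2.resize(im[170:220,295:345],None,fx=8,fy=8,interpolation=3)
B=cv2.resize(s[v-25:v+25,u-25:u+25],None,fx=8,fy=8,interpolation=3)
print(u-25,v-25);cv2.imwrite('pics/c4.png',np.hstack([A,B]))
E
```

```text
t 8.475 rotvec(tool) [0.0001 0.0018 0.0005] shift now-axes [  1.3 -17.4   0.7] shift after turn [  1.3 -17.4   0.7] F [-0.2   0.11 -1.53]
hole px (np.float64(322.5612331077278), np.float64(193.24492874393007)) tip px (np.float64(321.23481064135996), np.float64(199.57023785744585))
322 165
```

View pics/c4.png

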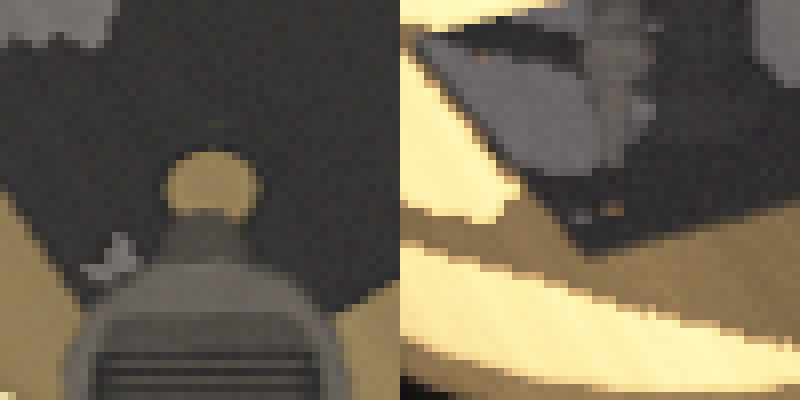

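Call:
{"method": "jog_arm", "body": {"commands": "0.6 4 0 0 0 0 1; 0 5 0 0 0 0 1; 0 4 0 0 0 0 1; 0 2 0 0 0 0 1; 0 0 0 0 0 0 1; 0 0 0 0 0 0 1; 0 0 0 0 0 0 1"}}

```text
time: 9.6
ee_pos: [0.5704, 0.104, 0.1426]
tcp_rot: [-1.551, -0.296, 0.295]
force: [0.3, -0.2, -1.9]
finger_gap: 0.194
```

```bash
python3 - <<'E'
from h import *
go([.5708,.1049,.0457+.094],21.5)
ims=[snap('wrist',f'w4{i}').astype(float) for i in range(4)];im=np.mean(ims,0).astype(np.uint8)
for v in range(176,206,2): print(v,im[v,308:336,2])
E
```

```text
t 9.6 rotvec(tool) [0.0001 0.0017 0.0004] shift now-axes [0.7 2.9 0.7] shift after turn [0.7 2.9 0.7] F [ 0.3  -0.18 -1.94]
176 [49 53 53 54 55 51 55 51 50 54 52 52 51 53 52 53 53 54 55 55 50 54 54 52
 54 52 54 55]
178 [49 52 53 57 53 54 54 54 52 53 50 49 54 51 53 52 54 54 54 56 56 52 52 54
 53 54 55 54]
180 [49 52 57 52 55 55 53 52 55 54 52 53 51 51 55 49 54 51 54 56 52 55 52 51
 52 55 53 54]
182 [56 51 52 54 55 53 55 52 53 52 52 54 51 55 52 52 50 55 53 54 54 51 56 54
 51 52 54 54]
184 [51 51 53 51 54 54 53 55 56 52 54 52 54 52 52 54 53 53 51 53 57 55 54 53
 54 50 51 54]
186 [52 50 53 52 56 52 54 56 54 57 55 54 56 50 51 52 52 51 55 52 51 53 53 51
 52 53 54 53]
188 [50 52 48 52 52 53 53 57 54 57 55 54 55 51 53 51 53 51 53 51 52 52 52 53
 55 53 53 51]
190 [55 55 53 54 53 50 51 55 50 54 55 54 55 57 60 54 51 52 55 53 53 51 55 51
 53 54 54 53]
192 [55 51 53 52 53 55 52 53 52 52 49 47 47 42 47 52 52 51 53 50 54 53 50 53
 51 52 55 53]
194 [ 53  56  54  52  52  51  49  44  75 131 147 148 149 150 150 148 110  52
  48  52  51  53  50  53  52  53  52  54]
196 [ 57  52  53  54  54  52  44 106 147 136 120 105  91 100 106 139 154 154
 106  43  52  50  49  52  54  51  52  52]
198 [ 51  54  53  54  56  52  65 126 110  77  77  78  79  76  75  75 109 147
 120  59  52  50  53  47  54  55  53  52]
200 [53 53 55 52 49 52 45 67 75 76 78 78 80 80 77 76 72 94 73 45 51 53 50 52
 54 56 54 53]
202 [55 52 53 52 52 57 71 79 79 79 80 80 82 89 92 85 79 72 60 56 52 55 51 56
 53 52 52 52]
204 [ 82  48  59  70  91 103 106 108 107 103 105 106 106 105 105 105  99  98
 103  99  92  85  78  66  54  53  51  51]
```

Call:
{"method": "jog_arm", "body": {"commands": "0.4 1 0.3 0 0 0 1; 0 1 0 0 0 0 1; 0 1 0 0 0 0 1; 0 1 0 0 0 0 1; 0 0 0 0 0 0 1; 0 0 0 0 0 0 1"}}

```text
time: 10.55
ee_pos: [0.5705, 0.1044, 0.1383]
tcp_rot: [-1.55, -0.296, 0.296]
force: [0.6, -0.2, -2.1]
finger_gap: 0.197
```

Call:
{"method": "jog_arm", "body": {"commands": "0 1 0 0 0 0 1; 0 1 0 0 0 0 1; 0 0 0 0 0 0 1; 0 0 0 0 0 0 1"}}

```text
time: 11.05
ee_pos: [0.5705, 0.1044, 0.1363]
tcp_rot: [-1.55, -0.296, 0.296]
force: [-1.0, 0.1, -1.4]
finger_gap: 0.195
```

Call:
{"method": "jog_arm", "body": {"commands": "0 0.7 0 0 0 0 1; 0 0.7 0 0 0 0 1; 0 0 0 0 0 0 1; 0 0 0 0 0 0 1"}}

```text
time: 11.55
ee_pos: [0.5705, 0.1044, 0.1349]
tcp_rot: [-1.55, -0.296, 0.296]
force: [0.0, 0.0, -2.5]
finger_gap: 0.195
```

Call:
{"method": "jog_arm", "body": {"commands": "0 0.7 0 0 0 0 1; 0 0.7 0 0 0 0 1; 0 0 0 0 0 0 1; 0 0 0 0 0 0 1"}}

```text
time: 12.05
ee_pos: [0.5704, 0.1044, 0.1334]
tcp_rot: [-1.55, -0.296, 0.296]
force: [0.5, -0.2, -1.1]
finger_gap: 0.192
```

Call:
{"method": "jog_arm", "body": {"commands": "0 0.6 0 0 0 0 1; 0 0.6 0 0 0 0 1; 0 0 0 0 0 0 1; 0 0 0 0 0 0 1"}}

```text
time: 12.55
ee_pos: [0.5705, 0.1044, 0.1323]
tcp_rot: [-1.55, -0.296, 0.296]
force: [-0.2, 0.4, -1.9]
finger_gap: 0.196
```

Call:
{"method": "jog_arm", "body": {"commands": "0 0.6 0 0 0 0 1; 0 0.6 0 0 0 0 1; 0 0 0 0 0 0 1; 0 0 0 0 0 0 1"}}

```text
time: 13.05
ee_pos: [0.5705, 0.1044, 0.1311]
tcp_rot: [-1.551, -0.296, 0.296]
force: [0.2, -1.0, -1.6]
finger_gap: 0.196
```

Call:
{"method": "jog_arm", "body": {"commands": "0 0.6 0 0 0 0 1; 0 0.6 0 0 0 0 1; 0 0 0 0 0 0 1; 0 0 0 0 0 0 1"}}

```text
time: 13.55
ee_pos: [0.5705, 0.1044, 0.1299]
tcp_rot: [-1.55, -0.296, 0.296]
force: [0.3, -0.1, -2.4]
finger_gap: 0.196
```

Call:
{"method": "jog_arm", "body": {"commands": "0 0.6 0 0 0 0 1; 0 0.5 0 0 0 0 1; 0 0 0 0 0 0 1; 0 0 0 0 0 0 1"}}

```text
time: 14.05
ee_pos: [0.5704, 0.1044, 0.1288]
tcp_rot: [-1.55, -0.296, 0.296]
force: [-0.5, 0.0, -2.2]
finger_gap: 0.192
```

Call:
{"method": "jog_arm", "body": {"commands": "0 0.6 0 0 0 0 1; 0 0.5 0 0 0 0 1; 0 0 0 0 0 0 1; 0 0 0 0 0 0 1"}}

```text
time: 14.55
ee_pos: [0.5706, 0.1044, 0.128]
tcp_rot: [-1.551, -0.296, 0.295]
force: [-1.2, 0.0, 1.2]
finger_gap: 0.194
```

Call:
{"method": "jog_arm", "body": {"commands": "0 0.3 0 0 0 0 1; 0 0 0 0 0 0 1; 0 0 0 0 0 0 1"}}

```text
time: 14.92
ee_pos: [0.5707, 0.1044, 0.1276]
tcp_rot: [-1.551, -0.296, 0.295]
force: [-0.4, 0.2, 3.0]
finger_gap: 0.19
```

Call:
{"method": "jog_arm", "body": {"commands": "0 0.3 0 0 0 0 1; 0 0 0 0 0 0 1; 0 0 0 0 0 0 1"}}

```text
time: 15.3
ee_pos: [0.5707, 0.1044, 0.1274]
tcp_rot: [-1.551, -0.296, 0.295]
force: [-0.3, 0.6, 4.2]
finger_gap: 0.196
```

Call:
{"method": "jog_arm", "body": {"commands": "0 0.4 0 0 0 0 1; 0 0.4 0 0 0 0 1; 0 0 0 0 0 0 1; 0 0 0 0 0 0 1"}}

```text
time: 15.8
ee_pos: [0.5708, 0.1044, 0.1268]
tcp_rot: [-1.551, -0.296, 0.295]
force: [-0.3, -0.5, 6.3]
finger_gap: 0.199
```

Call:
{"method": "jog_arm", "body": {"commands": "0 0.4 0 0 0 0 1; 0 0.4 0 0 0 0 1; 0 0 0 0 0 0 1; 0 0 0 0 0 0 1", "force": 120}}

```text
time: 16.3
ee_pos: [0.571, 0.1044, 0.1265]
tcp_rot: [-1.551, -0.297, 0.295]
force: [-2.3, -1.3, 9.1]
finger_gap: 0.186
```

Call:
{"method": "jog_arm", "body": {"commands": "0 0.4 0 0 0 0 1; 0 0.2 0 0 0 0 1; 0 0 0 0 0 0 1; 0 0 0 0 0 0 1"}}

```text
time: 16.8
ee_pos: [0.5711, 0.1044, 0.1262]
tcp_rot: [-1.551, -0.297, 0.295]
force: [-3.1, -1.4, 10.5]
finger_gap: 0.195
```

Call:
{"method": "jog_arm", "body": {"commands": "-0.3 0.2 0 0 0 0 1; 0 0 0 0 0 0 1; 0 0 0 0 0 0 1; 0 0 0 0 0 0 1; 0 0 0 0 0 0 1; 0 0 0 0 0 0 1; 0 0 0 0 0 0 1; 0 0 0 0 0 0 1; 0 0 0 0 0 0 1; 0 0 0 0 0 0 1"}}

```text
time: 18.05
ee_pos: [0.571, 0.1044, 0.1262]
tcp_rot: [-1.551, -0.297, 0.294]
force: [-1.0, -1.1, 11.0]
finger_gap: 0.192
```

Call:
{"method": "jog_arm", "body": {"commands": "0 -0.6 0 0 0 0 1; 0 -0.8 0 0 0 0 1; 0.2 -1 0 0 0 0 1; 0 -1.5 0 0 0 0 1; 0 0 0 0 0 0 1; 0 0 0 0 0 0 1"}}

```text
time: 18.8
ee_pos: [0.5702, 0.1044, 0.1282]
tcp_rot: [-1.55, -0.295, 0.296]
force: [0.3, -0.4, 0.2]
finger_gap: 0.19
```

Call:
{"method": "jog_arm", "body": {"commands": "0.2 -1 0 0 0 0 1; 0 -1.5 0 0 0 0 1; 0 -2 0 0 0 0 1; 0 0 0 0 0 0 1; 0 0 0 0 0 0 1"}}

```text
time: 19.42
ee_pos: [0.5705, 0.1045, 0.1331]
tcp_rot: [-1.55, -0.296, 0.296]
force: [0.6, 0.4, -2.8]
finger_gap: 0.188
```

Call:
{"method": "jog_arm", "body": {"commands": "0 -2 0 0 0 0 1; 0 -2 0 0 0 0 1; 0 -2 0 0 0 0 1; 0 -2 0 0 0 0 1; 0 -2 0 0 0 0 1; 0 -2 0 0 0 0 1; 0 0 0 0 0 0 1; 0 0 0 0 0 0 1"}}

```text
time: 20.42
ee_pos: [0.5706, 0.1044, 0.1451]
tcp_rot: [-1.55, -0.296, 0.296]
force: [-0.8, -0.3, -2.4]
finger_gap: 0.192
```

```bash
python3 - <<'E'
from h import *
go([.5432,-.3565,.25],21.5);o=get_obs()
print(proj('wrist',o['ee_pos']-[0,0,.094]),o['ee_pos'])
im=snap('wrist','w5');s=snap('scene','s5')
A=cv2.resize(im[150:250,270:370],None,fx=4,fy=4,interpolation=3)
B=cv2.resize(s[225:325,170:270],None,fx=4,fy=4,interpolation=3)
cv2.imwrite('pics/c5.png',np.hstack([A,B]))
E
```

```text
t 20.425 rotvec(tool) [ 0.      0.0018 -0.    ] shift now-axes [-195.1 -104.9 -418.5] shift after turn [-194.4 -104.9 -418.8] F [-0.76 -0.25 -2.39]
(np.float64(321.3382291397423), np.float64(199.62297131804706)) [0.57055325 0.10444329 0.14506964]
```

View pics/c5.png

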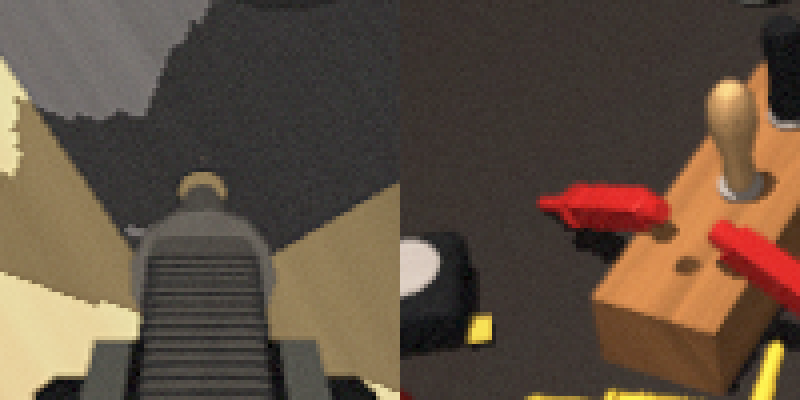

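Step two done: the tip is above the hole, and the plate is unmoved. The socket (scene about 242,291) is free. Returning.

Call:
{"method": "jog_arm", "body": {"commands": "0 -5 0 0 0 0 1; 0 -15 0 0 0 0 1; 0 -25 0 0 0 0 1; 0 -30 0 0 0 0 1; 0 -30 0 0 0 0 1; -8 0 -20 0 0 0 1; -14 0 -33 0 0 0 1; -20 0 -44 0 0 0 1; -20 0 -44 0 0 0 1; -20 0 -44 0 0 0 1; -20 0 -44 0 0 0 1; -20 0 -44 0 0 0 1; -20 0 -44 0 0 0 1; -20 0 -44 0 0 0 1; -16 0 -34 0 0 0 1; -11 0 -16 0 0 0 1; -5 0 -8 0 0 0 1; 0 0 0 0 0 0 1; 0 0 0 0 0 0 1; 0 0 0 0 0 0 1"}}

```text
time: 23.02
ee_pos: [0.5449, -0.3555, 0.2503]
tcp_rot: [-1.55, -0.297, 0.297]
force: [0.3, -0.3, -1.5]
finger_gap: 0.19
```

```bash
python3 - <<'E'
from h import *
go([.5432,-.3565,.19],21.5);print(onz('scene',242,291,.05))
E
```

```text
t 23.025 rotvec(tool) [0.     0.0032 0.0002] shift now-axes [-2.  60.3 -0.3] shift after turn [-1.9 60.3 -0.4] F [ 0.28 -0.27 -1.5 ]
[ 0.54622013 -0.35633919  0.05      ]
```

Lower to about 45 mm above the socket (tip near 0.095, above the reds) and look.

Call:
{"method": "jog_arm", "body": {"commands": "-1 15 0 0 0 0 1; 0 25 0 0 0 0 1; 0 15 0 0 0 0 1; 0 5 0 0 0 0 1; 0 0 0 0 0 0 1; 0 0 0 0 0 0 1; 0 0 0 0 0 0 1"}}

```text
time: 23.9
ee_pos: [0.5439, -0.3572, 0.1912]
tcp_rot: [-1.552, -0.297, 0.295]
force: [-0.8, 0.4, -1.5]
finger_gap: 0.188
```

```bash
python3 - <<'E'
from h import *
go([.5432,-.3565,.099],21.5);o=get_obs()
print('sock px',proj('wrist',[.5432,-.3565,.05]),'tip',proj('wrist',o['ee_pos']-[0,0,.094]))
im=np.mean([snap('wrist',f'w6{i}').astype(float) for i in range(3)],0).astype(np.uint8)
cv2.imwrite('pics/c6.png',cv2.resize(im[150:225,270:370],None,fx=8,fy=8,interpolation=3))
E
```

```text
t 23.9 rotvec(tool) [0.0014 0.0017 0.0009] shift now-axes [-0.5 92.2  1.1] shift after turn [-0.4 92.2  1. ] F [-0.78  0.4  -1.52]
sock px (np.float64(320.7114183307429), np.float64(185.08778801078222)) tip (np.float64(321.22071361310276), np.float64(199.4261290733766))
```

View pics/c6.png

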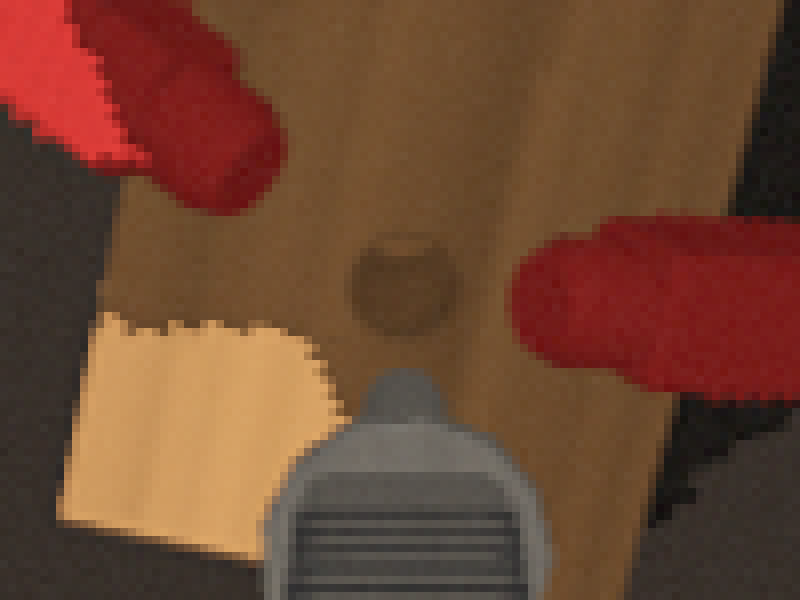

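Call:
{"method": "jog_arm", "body": {"commands": "-0.3 10 0.6 0 0 0 1; -0.2 15 0 0 0 0 1; 0 15 0 0 0 0 1; 0 8 0 0 0 0 1; 0 5 0 0 0 0 1; 0 3 0 0 0 0 1; 0 0 0 0 0 0 1; 0 0 0 0 0 0 1"}}

```text
time: 25.05
ee_pos: [0.5431, -0.3567, 0.1347]
tcp_rot: [-1.551, -0.296, 0.295]
force: [0.8, -0.3, -1.8]
finger_gap: 0.19
```

Call:
{"method": "jog_arm", "body": {"commands": "0 3 0 0 0 0 1; 0 3 0 0 0 0 1; 0 3 0 0 0 0 1; 0 0 0 0 0 0 1; 0 0 0 0 0 0 1"}}

```text
time: 25.68
ee_pos: [0.5428, -0.3565, 0.1251]
tcp_rot: [-1.55, -0.296, 0.296]
force: [-0.7, 0.5, -1.0]
finger_gap: 0.191
```

Call:
{"method": "jog_arm", "body": {"commands": "0 2 0 0 0 0 1; 0 2 0 0 0 0 1; 0 2 0 0 0 0 1; 0 0 0 0 0 0 1; 0 0 0 0 0 0 1"}}

```text
time: 26.3
ee_pos: [0.5428, -0.3565, 0.1191]
tcp_rot: [-1.55, -0.296, 0.296]
force: [0.0, -0.5, -1.8]
finger_gap: 0.188
```

Call:
{"method": "jog_arm", "body": {"commands": "0 2 0 0 0 0 1; 0 2 0 0 0 0 1; 0 2 0 0 0 0 1; 0 0 0 0 0 0 1; 0 0 0 0 0 0 1"}}

```text
time: 26.92
ee_pos: [0.5428, -0.3565, 0.1131]
tcp_rot: [-1.55, -0.296, 0.296]
force: [0.1, -0.0, -1.9]
finger_gap: 0.194
```

Call:
{"method": "jog_arm", "body": {"commands": "0 2 0 0 0 0 1; 0 2 0 0 0 0 1; 0 2 0 0 0 0 1; 0 0 0 0 0 0 1; 0 0 0 0 0 0 1"}}

```text
time: 27.55
ee_pos: [0.5428, -0.3565, 0.1071]
tcp_rot: [-1.55, -0.296, 0.296]
force: [-0.4, 0.4, -1.8]
finger_gap: 0.191
```

Free so far; continue to the seat.

Call:
{"method": "jog_arm", "body": {"commands": "0 2 0 0 0 0 1; 0 2 0 0 0 0 1; 0 1 0 0 0 0 1; 0 0 0 0 0 0 1; 0 0 0 0 0 0 1"}}

```text
time: 28.18
ee_pos: [0.5429, -0.3566, 0.1022]
tcp_rot: [-1.551, -0.296, 0.296]
force: [-0.5, 0.2, -1.3]
finger_gap: 0.193
```

Call:
{"method": "jog_arm", "body": {"commands": "0 1 0 0 0 0 1; 0 1 0 0 0 0 1; 0 0 0 0 0 0 1; 0 0 0 0 0 0 1"}}

```text
time: 28.68
ee_pos: [0.5428, -0.3565, 0.1001]
tcp_rot: [-1.55, -0.296, 0.296]
force: [0.2, 1.1, -2.0]
finger_gap: 0.187
```

Call:
{"method": "jog_arm", "body": {"commands": "0 0.7 0 0 0 0 1; 0 0.7 0 0 0 0 1; 0 0 0 0 0 0 1; 0 0 0 0 0 0 1"}}

```text
time: 29.18
ee_pos: [0.5429, -0.3566, 0.0989]
tcp_rot: [-1.551, -0.296, 0.296]
force: [-1.4, -0.0, 1.3]
finger_gap: 0.193
```

Call:
{"method": "jog_arm", "body": {"commands": "0 0.7 0 0 0 0 1; 0 0 0 0 0 0 1; 0 0 0 0 0 0 1"}}

```text
time: 29.55
ee_pos: [0.543, -0.3567, 0.0989]
tcp_rot: [-1.551, -0.296, 0.296]
force: [-3.2, 2.4, 6.1]
finger_gap: 0.191
```

Seated at the same height as when gripped. Releasing, then rising.

Call:
{"method": "jog_arm", "body": {"commands": "0 -0.7 0 0 0 0 1; 0 0 0 0 0 0 0.5; 0 0 0 0 0 0 0.4; 0 0 0 0 0 0 0.4; 0 0 0 0 0 0 0.4; 0 0 0 0 0 0 0.4; 0 -5 0 0 0 0 0.4; 0 -12 0 0 0 0 0.4; 0 -20 0 0 0 0 0.4; 0 -30 0 0 0 0 0.4; 0 -35 0 0 0 0 0.4; 0 -20 0 0 0 0 0.4; 0 0 0 0 0 0 0.4; 0 0 0 0 0 0 0.4"}}

```text
time: 31.3
ee_pos: [0.5423, -0.3561, 0.2192]
tcp_rot: [-1.549, -0.295, 0.297]
force: [0.5, -0.4, -1.0]
finger_gap: 0.6
```

```bash
python3 - <<'E'
from h import *
go([.5432,-.3565,.099],21.5);print(get_obs()['finger_gap'],'head px',proj('wrist',[.5432,-.3565,.142]),'collar',proj('wrist',[.5432,-.3565,.054]))
im=snap('wrist','w7');s=snap('scene','s7')
A=cv2.resize(im[140:240,270:370],None,fx=4,fy=4,interpolation=3)
B=cv2.resize(s[225:325,190:290],None,fx=4,fy=4,interpolation=3)
cv2.imwrite('pics/c7.png',np.hstack([A,B]))
t=cv2.imread('pics/t0.png');n=snap('top','t7')
print('plate px change',np.abs(n[140:220,205:305].astype(int)-t[140:220,205:305]).mean())
E
```

```text
t 31.3 rotvec(tool) [-0.0017  0.0017 -0.001 ] shift now-axes [  0.8 120.2  -0.9] shift after turn [  0.7 120.2  -0.7] F [ 0.51 -0.39 -0.96]
0.600484023736829 head px (np.float64(322.2707714504697), np.float64(206.48340704236725)) collar (np.float64(321.9598027703089), np.float64(181.646686072323))
plate px change 1.27825
```

View pics/c7.png

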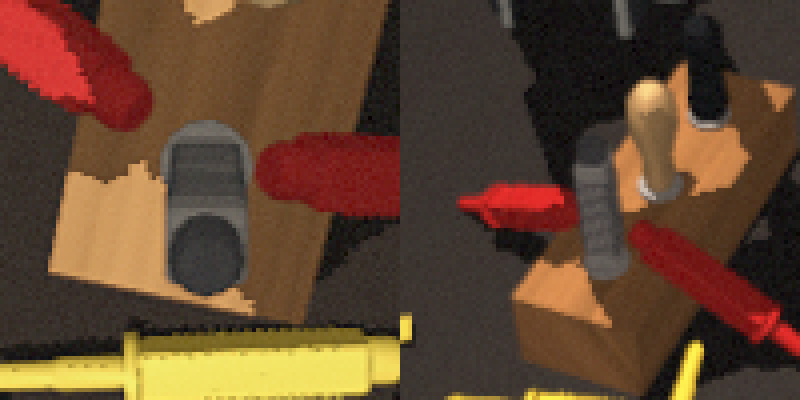

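```bash
python3 -c "
from h import *
print(workorder.close_job(), get_obs()['time'])"
```

```text
the job is handed in; nothing more can be done
the job is handed in; nothing more can be done
```

I marked the hole diagonally opposite the screw with the steel punch, stood the punch back in its socket and handed the job in at about 31.5 s. The hand-in gave no verdict.

- **Marking:** I felt the wood about 12 mm below the plate top. The press was about 13 N after correcting for the punch's weight, slightly under the 15 N you asked for. It was held for a little over a second. Sideways force peaked at about 3.4 N just before the hold, so I shifted about 0.3 mm to ease it.
- **Withdrawal:** I drew the punch straight up until its tip was about 5 mm above the hole. The top picture of the plate, compared before and after, showed no visible change.
- **Return:** The punch seated at the same tool height as when I gripped it (0.0989 m). The last pictures show it upright, collar down and let go, with the gripper clear above. The head sat about 3.5 pixels off its predicted place; if that were all lean it would be under 2°, within the 4° limit.
- **Bystanders:** The awl and lifter look undisturbed. I did not measure the jar, cutters and tape measure again at the end, but the arm did not go near them.
- **Look-alikes:** The red and yellow punches fell over during the first seconds, apparently without being touched. The two red ones came to rest leaning on the stand beside the punch, so I gripped higher than planned to clear them.

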